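Unstack the chocolate gift tins onto their display trays

ROBOT

A 6-joint arm with a two-finger parallel gripper is mounted at the origin on the work surface. World frame = base frame: x ahead of the robot, y to its left, z up, the work surface at z = 0. Lengths are in m, angles in degrees, forces in N, time in s.
With the tool pointing down it reaches from about 0.4 to 0.825 m from the base axis. Payload 7 kg.
Tool frame: the origin (TCP) lies midway between the tips of the shut fingers; the grasp point (between the pads) lies 19 mm behind it (hold_point_z is the distance from the TCP to the grasp point, in m); z points along the fingers, y is the line along which they close (so a half turn about z gives the same grasp; the last joint's range is limited). The gripper opens to 88 mm and grips with 3 to 60 N. Pads are 19 mm wide; open, the fingers measure 130 mm over their backs; the gripper's body (78 mm by 193 mm) begins 47 mm behind the grasp point.
Start: joints at [92.367, 20.546, 0.682, 0, -70.136, -16.507], TCP at [0.165, 0.655, 0.227] pointing down, gripper open.
Joint ranges: [-176.03, 176.03], [-82.01, 121.73], [-58.28, 71.71], [-173.87, 95.51], [-174.79, -0.11], [-173.66, 173.66]. Speed limits (degrees/s): [136.94, 136.94, 172.46, 180, 180, 180].

INTERFACE

Orientations are given as [roll, pitch, yaw] about the fixed x, y, z axes, in that order (R = Rz(yaw) Ry(pitch) Rx(roll)).
In Python, from plant import get_state, capture, close_job, hold_point_z gives the robot as it stands.
- The arm moves only by the shell command python3 -m inch 'ROWS' [FORCE]. ROWS is text: rows parted by semicolons, each of 5 numbers parted by spaces: the shift along the tool's x, y, z normalised to -1 to 1, where 1 is 0.15 m, then the turn about the tool's z normalised to -1 to 1, where 1 is 360 degrees, then the opening, from 0 (shut) to 1 (fully open). In form: tx ty tz spin grip; .... A call has exactly 8 rows; each row shifts and turns the commanded pose from where the row before left it, along the tool's axes as they then stand; what a row does not reach is not made up. A row lasts 1/8 s, in which the tool goes at most 62.5 mm and 10.7 degrees, less where a joint would pass 70% of its speed; a pose out of reach is approached as far as the arm can. A call with a number of a shift or a turn outside -1 to 1 is refused whole. A call with a gripper value outside its range is refused whole. The fingers move at their own pace and stop on an object; FORCE is the grip in N (left out, the last holds). Time passes only in rows, so rows that do not move let the fingers close, or fill a call up. It gives the time, the measured TCP pose, the force, the opening and the grip force at its end, in the units of the state.
- get_state(): the state, without advancing time (a new reading comes with each control period).
- capture(name): name is "scene" or "side" or "wrist"; returns a dict with "color" (420x560x3 uint8, blue, green, red), "mtx" (3x3 intrinsics, pixels), "dist_coeffs" ([k1, k2, p1, p2, k3] as OpenCV has them; the pictures are not rectified), "R" (3x3) and "t" (3): a world point X has camera coordinates R X + t. Camera axes: x right, y down, z forward; pixel columns grow to the right and rows downward; lengths in m; the calibration is good to about 2 mm. A picture is of the moment at which its call begins. There is no depth.
- close_job(): hands the job in; it is judged then, once.
The state is a dict: "time_s": time; "joints": joint angles; "qd": joint speeds; "joint_torque": joint torques, N m; "tcp_pos": TCP position; "eef_rot": TCP orientation; "contact_force": force on the tool from outside, world axes, zero at the start; "moment": the same for the moment, N m; "gripper_width": finger opening in m; "gripper_force": force on a finger pad.
Only numpy, scipy, OpenCV 4.12 (cv2) and the standard library are available. Lean on these libraries where they do the work, as an engineer would, in place of code of your own. Each camera call takes 0.05 s, during which the arm holds its last target. There are 200 camera calls.

TASK

The chocolate gift tins have arrived on the pastry counter in one stack: take it apart and set each tin, lid up, flat inside the wooden display tray of its own shape - long, square, round and six-sided. Never tip a tin over, and leave the glass jar and the white cup where they stand.

Things in the scene. Friction and masses are not known exactly. Their poses are not given: they have to be found in the camera images.
- tin_hex: Copper-coloured tin with a flat dark steel lid with an inset brass panel (lid and tin have the same outline): the small six-sided one, 40 mm across flats, 35 mm high, about 0.12 kg. At the start on top of the stack, on one of the two middle tins. Origin: centre of the underside, z up. Two flats face +x and -x; the others follow every 60 degrees of yaw.
- tin_square: Copper-coloured tin with a flat dark steel lid with an inset brass panel (lid and tin have the same outline): the square one, 56 x 56 mm, 40 mm high, about 0.2 kg. At the start on one end of the long tin. Origin: centre of the underside, z up. x and y are square to its sides.
- tin_round: Copper-coloured tin with a flat dark steel lid with an inset brass panel (lid and tin have the same outline): the round one, 56 mm in diameter, 40 mm high, about 0.2 kg. At the start on the other end of the long tin; the middle of the square tin is about 110 mm away. Origin: centre of the underside, z up.
- tin_long: Copper-coloured tin with a flat dark steel lid with an inset brass panel (lid and tin have the same outline): the long one, 170 mm (x) by 56 mm (y), 45 mm high, about 0.35 kg. Lies flat on the counter as the bottom of the stack. Origin: centre of the underside, z up.
- tray_hex: Display tray with a pale wooden rim and a dark wooden floor, fixed to the counter; the floor is 4 mm thick, the rim 5 mm wide whose top is 10 mm above the counter. Six-sided, 58 mm across flats inside, for the six-sided tin. Origin: centre of the underside, z up. Flats face +x, -x and every 60 degrees.
- tray_square: Display tray with a pale wooden rim and a dark wooden floor, fixed to the counter; the floor is 4 mm thick, the rim 5 mm wide whose top is 10 mm above the counter. Square, 74 x 74 mm inside, for the square tin. Origin: centre of the underside, z up. x and y are square to its sides.
- tray_round: Display tray with a pale wooden rim and a dark wooden floor, fixed to the counter; the floor is 4 mm thick, the rim 5 mm wide whose top is 10 mm above the counter. Round, 74 mm in diameter inside, for the round tin. Origin: centre of the underside, z up.
- tray_long: Display tray with a pale wooden rim and a dark wooden floor, fixed to the counter; the floor is 4 mm thick, the rim 5 mm wide whose top is 10 mm above the counter. Long, 188 mm (x) by 74 mm (y) inside, for the long tin. Origin: centre of the underside, z up.
- jar: Amber glass jar with a steel screw cap, 66 mm in diameter, 100 mm high, loose bystander. Origin: centre of the underside, z up.
- cup: White china cup without handle, 72 mm across, 80 mm high, loose bystander. Origin: centre of the underside, z up.
Things that resemble listed ones, but are neither listed nor needed, are in the scene too. Leave any blue look-alike of the tin_hex alone. Leave any purple look-alike of the tin_long alone.

How it is judged (in metres and radians):
At the end, for the whole second after the job is handed in: Each of the four tins stands flat on the floor of the tray of its own shape, inside the rim: centre within 15 mm of the tray's centre, underside no more than 2.5 mm above the tray's 4 mm floor, tilted less than 0.06 rad, at rest (horizontal distance between tin_long and tray_long below 0.015 m and z of tin_long in the frame of tray_long between 0.001 and 0.0065 m and angle between each of tin_long, tin_square, tin_round, tin_hex's own z axis and vertical below 0.06 rad and linear speed of each of tin_long, tin_square, tin_round, tin_hex below 0.02 m/s and horizontal distance between tin_square and tray_square below 0.015 m and z of tin_square in the frame of tray_square between 0.001 and 0.0065 m and horizontal distance between tin_round and tray_round below 0.015 m and z of tin_round in the frame of tray_round between 0.001 and 0.0065 m and horizontal distance between tin_hex and tray_hex below 0.015 m and z of tin_hex in the frame of tray_hex between 0.001 and 0.0065 m); the robot touches nothing.
It fails at once if a tin is tipped over (tilted more than about 35 degrees) (angle between any of tin_long, tin_square, tin_round, tin_hex's own z axis and vertical above 0.6 rad).
It fails at once if the jar is disturbed (moved more than 30 mm) (distance of jar from where it was at the start of the episode above 0.03 m).
It fails at once if the cup is disturbed (moved more than 30 mm) (distance of cup from where it was at the start of the episode above 0.03 m).
It also fails if it takes over 109 s, if anything falls off the work surface, if the arm or the gripper's body presses on something with over 40 N, if the wrist force passes 120 N, or if a joint passes its speed limit or range.

## Working session

There is one attempt and no reset: what is moved stays moved. The work goes in short steps, Python scripts to look and compute and a shell command to move; the robot and the scene stay as the last step left them, time stands still between calls to the robot, and variables do not carry over. Pictures are saved under pics/ and viewed, at most 14 in all, crops included, and the job is handed in when it is done.

```bash
mkdir -p pics; ls; python3 - <<'E'
from plant import *
import cv2
print(get_state(), hold_point_z)
for n in("scene","side","wrist"):
    c=capture(n); cv2.imwrite(f"pics/{n}0.png",c["color"]); print(n,c["mtx"].tolist(),c["dist_coeffs"],c["R"].tolist(),c["t"])
E
```

```text
pics
{'time_s': 0.0, 'joints': array([ 9.23652032e+01,  2.05924973e+01,  6.34614712e-01, -1.99791468e-02,
       -7.01364884e+01, -1.65048306e+01]), 'qd': array([ 0.05662063, -0.00977681,  0.02053275,  0.01682442, -0.04672214,
       -0.09238316]), 'joint_torque': array([ 1.60283129e-03, -5.82723749e+01,  2.93043405e+01,  6.99700847e+00,
        7.07450919e-03, -1.53832971e-04]), 'tcp_pos': array([0.16482387, 0.65406595, 0.22561754]), 'eef_rot': array([ 1.79904181e+02, -8.80524100e-03, -1.41464240e+01]), 'contact_force': array([0.60658004, 0.17562896, 0.00389833]), 'moment': array([3.86788006e-02, 5.01945512e-02, 7.13848193e-05]), 'gripper_force': 0.0, 'gripper_width': 0.08765450225000583} 0.0188
scene [[536.2829014272962, 0.0, 270.50111637728213], [0.0, 536.2829014272962, 200.23458582860377], [0.0, 0.0, 1.0]] [-0.0507122  0.         0.         0.         0.       ] [[0.015330461297898567, 0.9998783329021795, 0.0028803383745687034], [0.7124215561554433, -0.00890171425722357, -0.7016952941329587], [-0.7015842809537925, 0.012809327696687405, -0.7124713452781863]] [ 0.06341952 -0.34339403  2.01553932]
side [[411.63534214445065, 0.0, 280.6543937732794], [0.0, 411.63534214445065, 213.15105767493202], [0.0, 0.0, 1.0]] [-0.04991139  0.          0.          0.          0.        ] [[0.9598115605788545, -0.279450501338536, 0.02586861961576031], [-0.12326167274611229, -0.5025714616444502, -0.8557035035410288], [0.25212760303269915, 0.8181255058010366, -0.5168194351480832]] [-0.53834197  0.07881938  1.00016028]
wrist [[320.50408167978145, 0.0, 276.2431840584467], [0.0, 320.50408167978145, 209.2403428142299], [0.0, 0.0, 1.0]] [-0.03371802  0.          0.          0.          0.        ] [[-0.2443512319030013, -0.9696830581522106, 0.0026911336016884973], [-0.9345692009881379, 0.2362411600704124, 0.26602729719519297], [-0.2585979196201691, 0.062489047209588915, -0.9639617393584449]] [ 0.67213473 -0.03207358  0.39179212]
```

View pics/scene0.png

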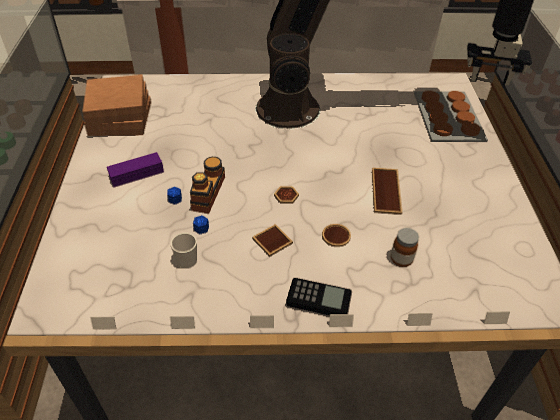

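View pics/side0.png

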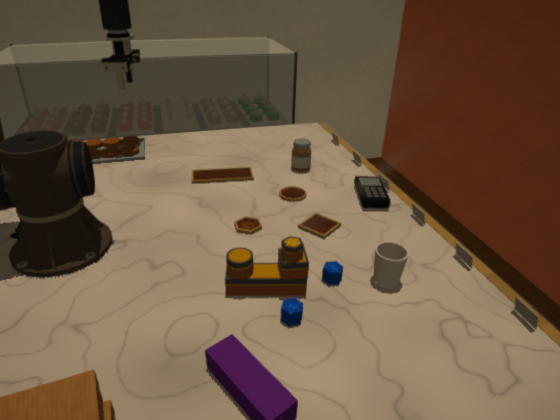

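The scene view shows the stack at (207,185), the trays at (287,194) hex, (272,240) square, (336,235) round and (386,190) long, the jar at (404,247) and the cup at (184,250). In the side view the round tin is at (240,260), and the square one with the hex on top at (292,255).

```bash
python3 - <<'E'
import cv2,numpy as np
a=cv2.imread("pics/scene0.png"); b=cv2.imread("pics/side0.png")
r=lambda i,x0,y0,w,h,f:cv2.resize(i[y0:y0+h,x0:x0+w],None,fx=f,fy=f,interpolation=cv2.INTER_CUBIC)
top=np.hstack([r(a,160,145,80,75,5),r(b,215,230,100,75,4)[:375,:400] if 0 else cv2.resize(r(b,215,230,100,75,4),(400,300))[:300]] if 0 else [r(a,160,145,80,60,5),r(b,215,230,100,75,4)])
bot=r(a,245,160,170,60,800/170)
cv2.imwrite("pics/m1.png",np.vstack([top,cv2.resize(r(a,240,160,200,75,4),(800,300))]))
E
```

```text
(no output)
```

View pics/m1.png

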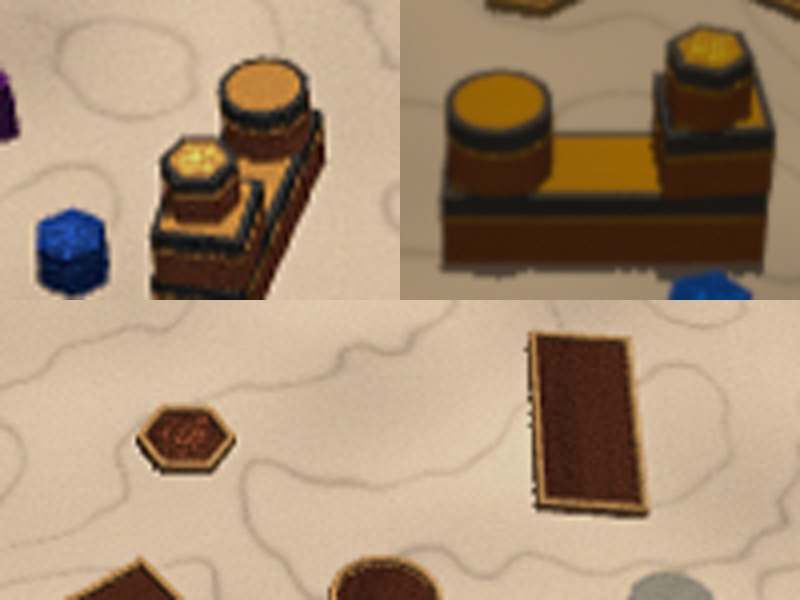

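View pics/wrist0.png

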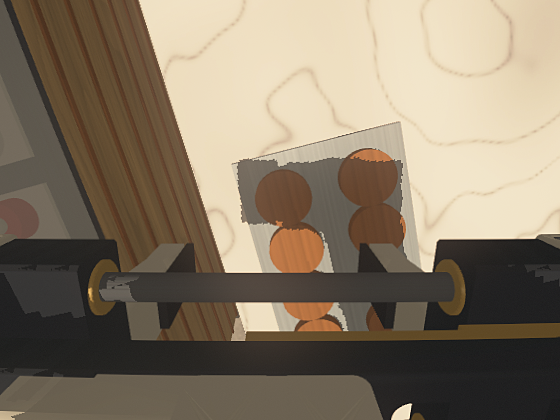

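The crops show the lids clearly: hex tin panel at about scene (200,178), round lid at (213,163), square under the hex, long tin below both. The wrist camera shows only the chocolates and fingers.

```bash
cat > h.py <<'E'
import cv2,numpy as np
from plant import *
def rays(c,px):
    p=cv2.undistortPoints(np.array(px,float).reshape(-1,1,2),c["mtx"],c["dist_coeffs"]).reshape(-1,2)
    R=np.array(c["R"]);t=np.array(c["t"]).ravel()
    return -R.T@t,np.c_[p,np.ones(len(p))]@R
def plane(c,px,z):
    o,d=rays(c,px); return o+d*((z-o[2])/d[:,2])[:,None]
def tri(*cp):
    A=np.zeros((3,3));b=np.zeros(3);L=[]
    for c,p in cp:
        o,d=rays(c,[p]);d=d[0]/np.linalg.norm(d[0]);M=np.eye(3)-np.outer(d,d);A+=M;b+=M@o;L.append((o,M))
    X=np.linalg.solve(A,b); return X,[np.linalg.norm(M@(X-o)) for o,M in L]
def proj(c,X):
    return cv2.projectPoints(np.array(X,float).reshape(-1,1,3),cv2.Rodrigues(np.array(c["R"]))[0],np.array(c["t"],float),c["mtx"],c["dist_coeffs"])[0].reshape(-1,2)
def blobs(mask,lo=25,hi=8000):
    n,l,s,ce=cv2.connectedComponentsWithStats(mask.astype(np.uint8))
    return [(l==i,s[i],ce[i]) for i in range(1,n) if lo<s[i,4]<hi]
E
python3 - <<'E'
from h import *
for n in("scene","side"):
    c=capture(n);hsv=cv2.cvtColor(c["color"],cv2.COLOR_BGR2HSV)
    H,S,V=cv2.split(hsv)
    print(n,"brass");
    for m,s,ce in blobs((H<28)&(H>10)&(S>120)&(V>120)): print(s,ce.round(1))
    print(n,"dark")
    for m,s,ce in blobs((H<15)&(S>90)&(V<110)&(V>25),60): print(s,ce.round(1),plane(c,[ce],0.006)[0].round(4), end=' ')
    print("\nhsv", hsv[194,287] if n=="scene" else hsv[225,248], hsv[176,200] if n=="scene" else hsv[270,265])
E
```

```text
scene brass
[  83   74   60   38 1815] [113.1  92.6]
[448  91  27  30 319] [461.3 105.5]
[113 120  29   3  40] [128.8 121.2]
[205 157  15  10 115] [212.1 161.8]
[372 168  30  45 164] [385.6 191.6]
[194 173  11   8  62] [199.3 176.2]
[192 177  26  16  96] [207.4 184.3]
[274 186  25  16  72] [285.9 195.7]
[253 225  40  30 137] [272.8 240.2]
[322 224  29  21 100] [336.  235.2]
[   3  329  557   18 5874] [282.8 338.2]
scene dark
[58  0 23  4 86] [68.7  1.4] [-0.9215 -1.0589  0.006 ] [88  0 16  6 73] [95.7  2. ] [-0.91   -0.9202  0.006 ] [ 155    0   34   74 1780] [171.5  37.5] [-0.5405 -0.4981  0.006 ] [267   0  33  57 341] [281.6  25.4] [-0.6458 -0.0021  0.006 ] [292  27  21  37 151] [303.6  47.5] [-0.4443  0.0876  0.006 ] [429  59  44  14 511] [449.9  65.4] [-0.2972  0.6936  0.006 ] [ 67  61  68  14 851] [100.4  67.2] [-0.2981 -0.7662  0.006 ] [478  64  18   9 114] [486.9  68.4] [-0.275   0.8454  0.006 ] [490  81  70 136 660] [527.1 149.5] [0.2502 0.8274 0.006 ] [  0  85  75 175 674] [ 33.  177.9] [ 0.3749 -0.8465  0.006 ] [   0   85  151  268 2433] [ 93.6 155.8] [ 0.2669 -0.6699  0.00
[... 2202 characters left out ...]
169  57  11 429] [221.7 173.8] [0.4447 0.2944 0.006 ] [282 188  22  10 157] [292.4 192.8] [0.6313 0.1149 0.006 ] [303 216  33  18 318] [319.2 224.2] [ 0.6477 -0.0711  0.006 ] [238 219  21  11 163] [247.8 224.1] [ 0.4627 -0.0247  0.006 ] [ 32 224  14  38 184] [ 38.  241.1] [-0.0588  0.0231  0.006 ] [281 248  23  16 172] [291.  256.3] [ 0.5317 -0.1878  0.006 ] [ 43 256  13  20  71] [ 50.5 266.3] [-0.011 -0.091  0.006] [278 259  30  22 273] [293.2 273.9] [ 0.5168 -0.2512  0.006 ] [227 265  26  15 236] [239.3 272.9] [ 0.401  -0.2178  0.006 ] [226 286  81  11 843] [265.4 290.7] [ 0.4428 -0.2896  0.006 ] [ 96 382   9  38 114] [ 99.  403.5] [ 0.1226 -0.4804  0.006 ] 
hsv [ 11 213  79] [ 20 248 150]
```

```bash
python3 - <<'E'
from h import *
from scipy.spatial.transform import Rotation as Ro
a,b,w=capture("scene"),capture("side"),capture("wrist")
s=get_state();T=Ro.from_euler("xyz",s["eef_rot"],degrees=True).as_matrix()
R=np.array(w["R"]);o=-R.T@w["t"]
print("cam in tool",T.T@(o-s["tcp_pos"]),"axes\n",(T.T@R.T).round(3),"\ntool\n",T.round(3))
for n,p,q in[("hex",(199.3,176.2),(292.1,241.8)),("round",(212.1,161.8),(239.2,254.9))]:
    X,e=tri((a,p),(b,q));print(n,X.round(4),np.round(e,4))
for n,p,q in[("tl",(386.2,189.9),(221.7,173.8)),("tr",(336.1,234.2),(292.4,192.8)),("ts",(272,239),(319.2,224.2)),("th",(286,193.5),(247.8,224.1)),]:
    X,e=tri((a,p),(b,q));print(n,X.round(4),np.round(e,4))
E
```

```text
cam in tool [ 0.07332445  0.0016428  -0.15856893] axes
 [[ 0.    -0.964 -0.266]
 [ 1.    -0.     0.001]
 [-0.001 -0.266  0.964]] 
tool
 [[ 0.97  -0.244 -0.   ]
 [-0.244 -0.97  -0.   ]
 [ 0.     0.    -1.   ]]
hex [ 0.4985 -0.282   0.1194] [0.0016 0.0016]
round [ 0.3948 -0.2531  0.0843] [0.0014 0.0014]
tl [0.4449 0.298  0.0049] [0.0005 0.0005]
tr [0.6311 0.1182 0.0057] [0.0018 0.0018]
ts [ 0.647  -0.0699  0.0064] [0.0014 0.0014]
th [ 0.4614 -0.0229  0.0069] [0.0022 0.0022]
```

```bash
python3 - <<'E'
from h import *
for n in("scene","side"):
    c=capture(n);H,S,V=cv2.split(cv2.cvtColor(c["color"],cv2.COLOR_BGR2HSV))
    for m,s,ce in blobs((H<15)&(S>90)&(V<125)&(V>25),60):
        P=plane(c,[ce],.006)[0,:2]
        for k,q in dict(l=(.445,.297),s=(.647,-.07)).items():
            if np.hypot(*(P-q))<.015:
                ys,xs=np.nonzero(m);W=plane(c,np.c_[xs,ys],.006)[:,:2]
                r=cv2.minAreaRect((W*1000).astype(np.float32));print(n,k,P.round(4),r)
E
python3 -m inch '0.23 0.25 -0.1 0 1;0.23 0.25 -0.1 0 1;0.23 0.25 -0.1 0 1;0.23 0.25 -0.1 0 1;0.23 0.25 -0.1 0 1;0.23 0.25 -0.1 0 1;0.23 0.25 -0.1 0 1;0.23 0.25 -0.1 0 1' 15
```

```text
scene l [0.4463 0.2975] ((441.2903747558594, 298.33465576171875), (73.54871368408203, 186.0867156982422), 84.15528106689453)
scene s [ 0.6451 -0.0687] ((643.9188842773438, -68.42797088623047), (72.52532958984375, 72.48516845703125), 35.678619384765625)
side l [0.4445 0.2942] ((446.29034423828125, 295.33038330078125), (58.677433013916016, 182.4988555908203), 84.26078796386719)
side s [ 0.648  -0.0714] ((648.1107177734375, -70.06636047363281), (62.91049575805664, 67.59186553955078), 36.32400894165039)
time_s: 1.5
tcp_pos: [0.3597, 0.2946, 0.3475]
eef_rot: [-179.9, -0.0, -14.1]
contact_force: [1.1, 1.0, 0.1]
gripper_width: 0.0876
gripper_force: 0.0
```

```bash
python3 -c "
from h import *
np.save('w_long.npy',capture('wrist'),allow_pickle=True)"
python3 -m inch '0.22 0.31 0 0 1;0.22 0.31 0 0 1;0.22 0.31 0 0 1;0.22 0.31 0 0 1;0.22 0.31 0 0 1;-0.03 0.38 0 0 1;-0.03 0.38 0 0 1;-0.03 0.38 0 0 1'
python3 -m inch '-0.03 0.38 0 0 1;-0.03 0.38 0 0 1;0 0 0 0 1;0 0 0 0 1;0 0 0 0 1;0 0 0 0 1;0 0 0 0 1;0 0 0 0 1'
python3 -c "
from h import *
c=capture('wrist');np.save('w_stack.npy',c,allow_pickle=True)
d=np.load('w_long.npy',allow_pickle=True).item()
cv2.imwrite('pics/w1.png',np.hstack([cv2.resize(c['color'],(560,420)),cv2.resize(d['color'][:,::1],(240,420))]))"
```

```text
time_s: 2.55
tcp_pos: [0.4067, -0.1337, 0.3469]
eef_rot: [-180.0, -0.1, -14.1]
contact_force: [1.4, -0.5, -0.1]
gripper_width: 0.0878
gripper_force: 0.0
time_s: 3.55
tcp_pos: [0.3712, -0.2401, 0.3466]
eef_rot: [180.0, -0.0, -14.1]
contact_force: [0.7, 0.6, 0.0]
gripper_width: 0.0878
gripper_force: 0.0
```

View pics/w1.png

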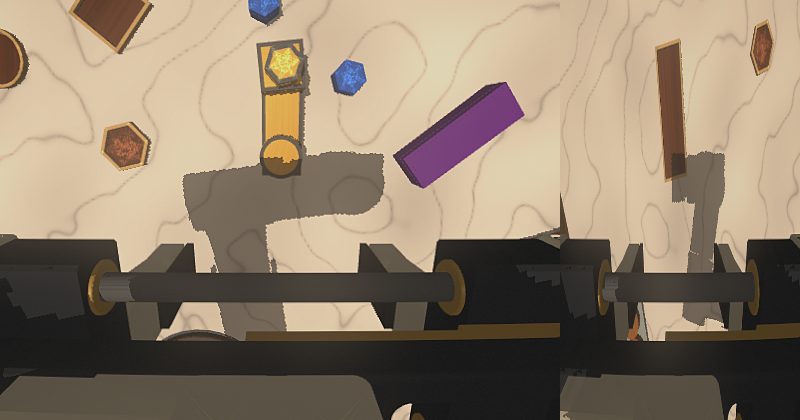

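The wrist view shows the stack upright in the picture: hex at (284,63) on the square, round at (281,156), with blue look-alikes at (349,77) and (265,5).

```bash
python3 - <<'E'
from h import *
c=np.load('w_stack.npy',allow_pickle=True).item();i=c["color"]
k=cv2.resize(i[32:187,245:320],None,fx=5,fy=5,interpolation=cv2.INTER_CUBIC)
cv2.imwrite("pics/crop1.png",cv2.rotate(k,cv2.ROTATE_90_COUNTERCLOCKWISE))
H,S,V=cv2.split(cv2.cvtColor(i,cv2.COLOR_BGR2HSV))
for m,s,ce in blobs((H<28)&(H>12)&(S>130)&(V>90)): print(s,ce.round(1),H[m].mean(),S[m].mean(),V[m].mean())
for m,s,ce in blobs((H<14)&(S>100)&(V<150)&(V>30),100): print("dark",s,ce.round(1),plane(c,[ce],.006).round(4))
E
```

```text
[ 69   0  81  52 422] [111.5  23.8] 16.53791469194313 134.78909952606634 194.20616113744074
[  0  29  23  59 269] [12.8 59.3] 16.37174721189591 136.6654275092937 179.6988847583643
[293  43   7   8  27] [296.6  46.2] 17.51851851851852 159.77777777777777 220.44444444444446
[261  46  19  41 265] [266.6  68.1] 19.128301886792453 156.35471698113207 213.65660377358492
[270  48  30  31 504] [284.1  63.3] 21.3234126984127 155.4126984126984 223.20634920634922
[295  74   7  10  29] [298.9  80.3] 17.03448275862069 141.6206896551724 139.41379310344828
[ 265   89   34   55 1467] [282.1 114.8] 18.772324471710974 162.88070892978868 220.55419222903885
[101 122  29  29  90] [110.5 132.2] 16.544444444444444 134.9111111111111 205.85555555555555
[129 124  17  17  40] [137.2 132.3] 16.425 131.475 211.05
[263 140  36  35 957] [280.7 156.6] 17.64367816091954 156.28317659352143 178.86520376175548
[103 153  16  17  39] [110.5 160.4] 16.384615384615383 134.05128205128204 208.23076923076923
[120 161  23  10  56] [131.1 166.1] 16.464285714285715 134.73214285714286 209.41071428571428
[ 88 264  10  39 153] [ 91.3 285. ] 17.986928104575163 149.63398692810458 136.94771241830065
[457 266   8  48 111] [461.8 290.9] 18.36036036036036 151.83783783783784 96.54954954954955
[259 340  54   1  54] [285.5 340. ] 17.77777777777778 138.25925925925927 92.77777777777777
dark [  76    0   69   47 1891] [109.9  16.2] [[ 0.6396 -0.0675  0.006 ]]
dark [  0  34  20  50 774] [ 7.9 59.7] [[0.6262 0.1013 0.006 ]]
dark [106 126  38  41 813] [123.9 145.3] [[ 0.4647 -0.0233  0.006 ]]
```

View pics/crop1.png

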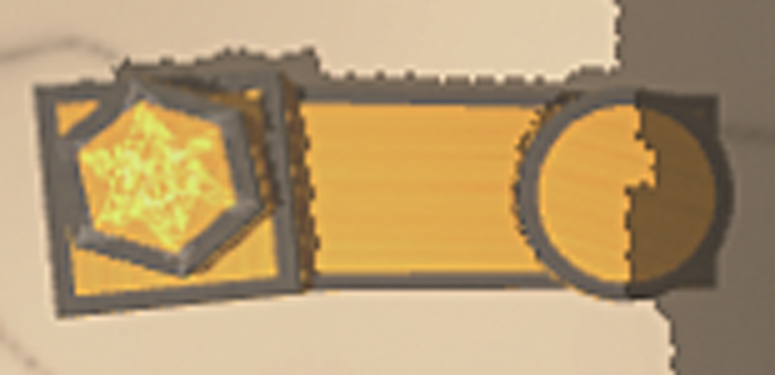

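The crop shows the square turned several degrees to the long tin, the hex off-centre and rotated on it, and the round tin at the right end with a shadow over half of it.

```bash
python3 - <<'E'
from h import *
c=np.load('w_stack.npy',allow_pickle=True).item()
f=lambda P,z:plane(c,[(320-y/5,32+x/5) for x,y in P],z)[:,:2]
def ang(a,b):return np.degrees(np.arctan2(*(b-a)[::-1]))
q=f([(37,90),(58,315),(303,290),(280,75)],.085);print("sq",q.mean(0).round(4),[ (round(np.hypot(*(q[i]-q[i-1])),4),round(ang(q[i-1],q[i]),1)) for i in range(4)])
h=f([(60,135),(140,85),(242,110),(265,200),(185,272),(80,240)],.12);print("hex",h.mean(0).round(4),[(round(np.hypot(*(h[i]-h[i-1])),4),round(ang(h[i-1],h[i]),1)) for i in range(6)], plane(c,[(284.1,63.3)],.12))
r=f([(626,194),(522,194),(730,194)],.085);print("round",r.round(4), plane(c,[(280.7,156.6)],.085))
l=f([(305,98),(535,106),(318,275),(540,270),(718,95),(715,288)],.045);print("long",l.round(4),ang(l[1],l[0]),ang(l[3],l[2]),ang(l[4],l[5]))
E
```

```text
sq [ 0.5031 -0.2819] [(np.float64(0.0555), np.float64(-9.2)), (np.float64(0.0541), np.float64(80.9)), (np.float64(0.0563), np.float64(171.4)), (np.float64(0.0535), np.float64(-98.2))]
hex [ 0.4987 -0.2846] [(np.float64(0.0235), np.float64(-94.0)), (np.float64(0.0199), np.float64(-159.5)), (np.float64(0.0221), np.float64(152.2)), (np.float64(0.0209), np.float64(89.6)), (np.float64(0.0234), np.float64(29.5)), (np.float64(0.0229), np.float64(-32.5))] [[ 0.50027649 -0.28361729  0.12      ]]
round [[ 0.396  -0.2551]
 [ 0.4217 -0.2615]
 [ 0.3694 -0.2486]] [[ 0.39689195 -0.25467987  0.085     ]]
long [[ 0.4697 -0.3009]
 [ 0.4103 -0.2848]
 [ 0.4781 -0.2533]
 [ 0.4202 -0.2397]
 [ 0.3589 -0.2762]
 [ 0.3734 -0.2222]] -15.118551827288442 -13.221704659677311 75.01487336409917
```

```bash
python3 -m inch '0.18 0.015 0.26 0 1;0.18 0.015 0.26 0 1;0.18 0.015 0.26 0 1;0.18 0.015 0.26 0 1;0.18 0.015 0.26 0 1;0 0 0 0.017 1;0 0 0 0.017 1;0 0 0 0.016 1'
cat > go.py <<'E'
import sys
from h import *
# go.py x y z yaw : tool-axis shift (units of inch) from here with present axes, and spin
s=get_state();x,y,z,w=map(float,sys.argv[1:5]);a=np.radians(s["eef_rot"][2])
d=np.array([x,y,z])-s["tcp_pos"];X=np.array([np.cos(a),np.sin(a)]);Y=np.array([np.sin(a),-np.cos(a)])
print("total tx %.3f ty %.3f tz %.3f (dist %.3f m) spin %.3f"%(d[:2]@X/.15,d[:2]@Y/.15,-d[2]/.15,np.linalg.norm(d),-(((w-s["eef_rot"][2]+180)%360)-180)/360))
E
python3 go.py .499 -.2835 .094 -32
```

```text
time_s: 4.6
tcp_pos: [0.4992, -0.2843, 0.151]
eef_rot: [180.0, 0.1, -32.3]
contact_force: [-0.1, 1.2, -0.2]
gripper_width: 0.0875
gripper_force: 0.0
total tx -0.004 ty -0.004 tz 0.380 (dist 0.057 m) spin -0.001
```

```bash
python3 -m inch '0 0 0.13 0 1;0 0 0.13 0 1;0 0 0.12 0 1;0 0 0 0 0.2;0 0 0 0 0.2;0 0 0 0 0.2;0 0 0 0 0.2;0 0 0 0 0.2' 15;python3 go.py .4605 -.023 .22 -32
```

```text
time_s: 5.6
tcp_pos: [0.4994, -0.2843, 0.095]
eef_rot: [-180.0, -0.0, -32.1]
contact_force: [1.0, 1.4, -0.1]
gripper_width: 0.043
gripper_force: 0.6
total tx -1.147 ty -1.337 tz -0.834 (dist 0.292 m) spin -0.000
```

```bash
python3 -m inch '0 0 0 0 0.2;0 0 0 0 0.2;0 0 0 0 0.2;0 0 -0.1 0 0.2;0 0 -0.2 0 0.2;0 0 -0.2 0 0.2;0 0 -0.2 0 0.2;0 0 -0.13 0 0.2';python3 go.py .4605 -.023 .06 -32
python3 -c "
from h import *
cv2.imwrite('pics/w2.png',capture('wrist')['color'])"
```

```text
time_s: 6.6
tcp_pos: [0.4992, -0.2846, 0.2213]
eef_rot: [-180.0, -0.1, -32.1]
contact_force: [0.2, -0.1, -1.4]
gripper_width: 0.0397
gripper_force: 15.0
total tx -1.146 ty -1.339 tz 1.075 (dist 0.310 m) spin -0.000
```

View pics/w2.png

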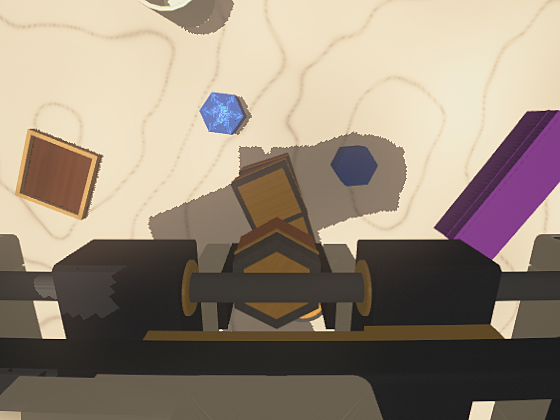

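The hex tin is held level between the fingers, its lid centred near (277,278).

```bash
python3 -c "
from h import *
s=get_state();c=capture('wrist');p=s['tcp_pos'].copy();p[2]+=.025
print(proj(c,[p]))
for v in (270,278,284): print(v,plane(c,[(277,v)],p[2])[0]-p)"
python3 -m inch '-0.19 -0.22 0 0 0.2;-0.19 -0.22 0 0 0.2;-0.19 -0.22 0 0 0.2;-0.19 -0.22 0 0 0.2;-0.19 -0.22 0 0 0.2;-0.19 -0.23 0.3 0 0.2;0 0 0.3 0 0.2;0 0 0.3 0 0.2'; python3 go.py .4605 -.023 .014 -32
```

```text
[[273.67380502 285.70960683]]
270 [ 0.00594332 -0.0055472   0.        ]
278 [ 0.00252449 -0.00340409  0.        ]
284 [-7.46209092e-05 -1.77482571e-03  0.00000000e+00]
time_s: 7.7
tcp_pos: [0.4598, -0.0245, 0.0832]
eef_rot: [-180.0, 0.0, -32.1]
contact_force: [0.8, 0.4, -2.4]
gripper_width: 0.0399
gripper_force: 15.0
total tx -0.002 ty -0.011 tz 0.462 (dist 0.069 m) spin -0.000
```

```bash
python3 -m inch '0 -0.01 0.2 0 0.2;0 0 0.15 0 0.2;0 0 0.08 0 0.2;0 0 0.025 0 0.2;0 0 0 0 0.2;0 0 0 0 0.7;0 0 0 0 0.7;0 0 0 0 0.7'; python3 go.py .461 -.023 .014 -32
```

```text
time_s: 8.7
tcp_pos: [0.4617, -0.0237, 0.0169]
eef_rot: [-180.0, -0.0, -32.1]
contact_force: [-0.6, 0.5, -0.3]
gripper_width: 0.0602
gripper_force: 0.0
total tx -0.007 ty -0.002 tz 0.020 (dist 0.003 m) spin -0.000
```

```bash
python3 -m inch '0 0 -0.15 0 0.8;0 0 -0.3 0 1;0 0 -0.3 0 1;0 0 -0.3 0 1;0.23 0.262 -0.1 0 1;0.23 0.262 0 0 1;0.23 0.262 0 0 1;0.23 0.262 0 0 1'; 
python3 -m inch '0.2 0.262 0 0 1;0 0 0 -0.022 1;0 0 0 -0.022 1;0 0 0 -0.02 1;0 0 0 0 1;0 0 0 0 1;0 0 0 0 1;0 0 0 0 1'; python3 go.py .503 -.282 .056 -9
python3 -c "
from h import *
c=capture('wrist');np.save('w3.npy',c,allow_pickle=True)
cv2.imwrite('pics/w3.png',c['color'])"
```

```text
time_s: 9.7
tcp_pos: [0.4947, -0.232, 0.1894]
eef_rot: [-180.0, -0.0, -32.1]
contact_force: [1.9, 0.0, 0.1]
gripper_width: 0.0875
gripper_force: 0.0
time_s: 10.7
tcp_pos: [0.4991, -0.2796, 0.189]
eef_rot: [180.0, -0.0, -9.1]
contact_force: [-0.3, 0.5, 0.3]
gripper_width: 0.0877
gripper_force: 0.0
total tx 0.028 ty 0.012 tz 0.887 (dist 0.133 m) spin -0.000
```

View pics/w3.png

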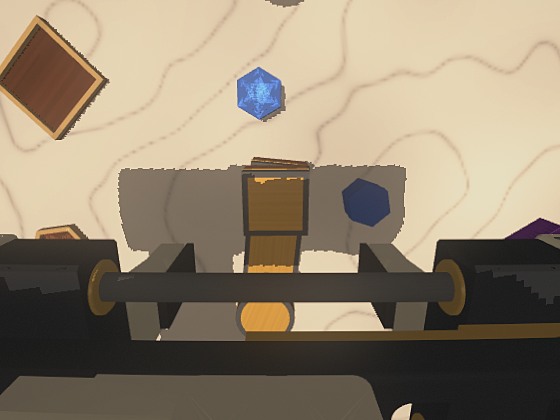

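The square lid spans (242–308, 170–236), aligned with the tool; round at (265,318), hex tray at the left edge.

```bash
python3 -c "
from h import *
c=np.load('w3.npy',allow_pickle=True).item()
print(plane(c,[(275,203),(242,203),(308,203),(265,318),(275,170),(275,236)],.085).round(4))"

```

```text
[[ 0.505  -0.2815  0.085 ]
 [ 0.5094 -0.254   0.085 ]
 [ 0.5006 -0.3091  0.085 ]
 [ 0.3961 -0.2544  0.085 ]
 [ 0.5327 -0.286   0.085 ]
 [ 0.4757 -0.2768  0.085 ]]
```

```bash
python3 -m inch '0.034 0.012 0.3 0 1;0 0 0.3 0 1;0 0 0.2 0 1;0 0 0.087 0 1;0 0 0 0 0.4;0 0 0 0 0.4;0 0 0 0 0.4;0 0 0 0 0.4' 20
python3 -m inch '0 0 0 0 0.4;0 0 -0.1 0 0.4;0 0 -0.2 0 0.4;0 0 -0.25 0 0.4;0 0 -0.25 0 0.4;0 0 -0.2 0 0.4;0 0 0 0 0.4;0 0 0 0 0.4'; python3 go.py .647 -.07 .10 -54
```

```text
time_s: 11.75
tcp_pos: [0.5046, -0.2822, 0.057]
eef_rot: [180.0, -0.1, -9.1]
contact_force: [-0.6, 1.9, 4.3]
gripper_width: 0.0562
gripper_force: 20.0
time_s: 12.75
tcp_pos: [0.5033, -0.2819, 0.2057]
eef_rot: [-180.0, 0.0, -9.1]
contact_force: [0.4, 1.2, -2.4]
gripper_width: 0.0558
gripper_force: 20.0
total tx 0.722 ty -1.547 tz 0.705 (dist 0.277 m) spin 0.125
```

```bash
python3 -m inch '0.144 -0.31 0 0 0.4;0.144 -0.31 0 0 0.4;0.144 -0.31 0 0 0.4;0.144 -0.31 0 0 0.4;0.146 -0.307 0 0 0.4;0 0 0.2 0.025 0.4;0 0 0.2 0.025 0.4;0 0 0.2 0.025 0.4'
python3 -m inch '0 0 0.1 0.025 0.4;0 0 0.1 0.025 0.4;0 0 0 0 0.4;0 0 0 0 0.4;0 0 0 0 0.4;0 0 0 0 0.4;0 0 0 0 0.4;0 0 0 0 0.4'; python3 go.py .647 -.07 .016 -54
python3 -c "
from h import *
c=capture('wrist');np.save('w4.npy',c,allow_pickle=True)
cv2.imwrite('pics/w4.png',c['color'])"
```

```text
time_s: 13.75
tcp_pos: [0.6464, -0.07, 0.1134]
eef_rot: [179.9, 0.1, -36.4]
contact_force: [0.8, 0.7, -2.1]
gripper_width: 0.0557
gripper_force: 20.0
time_s: 14.75
tcp_pos: [0.6475, -0.0702, 0.0861]
eef_rot: [-180.0, -0.0, -54.1]
contact_force: [0.1, -0.6, -1.7]
gripper_width: 0.0558
gripper_force: 20.0
total tx -0.003 ty 0.002 tz 0.467 (dist 0.070 m) spin -0.000
```

View pics/w4.png

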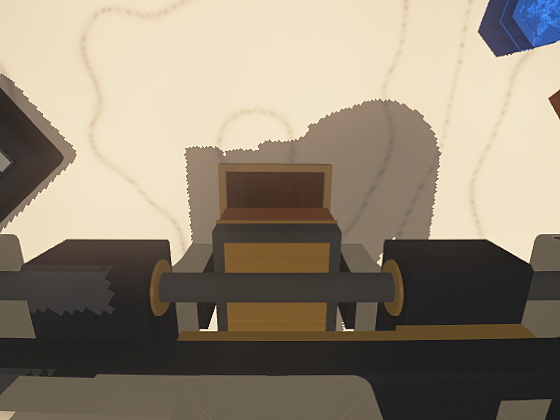

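Tray (218–332, from row 163) and tin lid (214–341, top edge 223) are parallel and centred.

```bash
python3 -c "
from h import *
c=np.load('w4.npy',allow_pickle=True).item();s=get_state();a=np.radians(s['eef_rot'][2])
X=np.array([np.cos(a),np.sin(a)]);Y=np.array([np.sin(a),-np.cos(a)])
for q,z in (((218,165),.01),((332,165),.01),((214,223),.1143),((341,223),.1143)):
  d=plane(c,[q],z)[0,:2]-s['tcp_pos'][:2];print(d@X,d@Y)"
python3 -m inch '0 0 0.17 0 0.4;0 0 0.15 0 0.4;0 0 0.1 0 0.4;0 0 0.045 0 0.4;0 0 0 0 0.4;0 0 0 0 0.7;0 0 0 0 0.75;0 0 0 0 0.75'; python3 go.py .647 -.07 .1 -54
```

```text
0.04303601321325598 -0.04234667691126982
0.04303532571740274 0.041247038877021955
0.03199730188161767 -0.02630421317332931
0.03199532612858699 0.028053136955056537
time_s: 15.8
tcp_pos: [0.6478, -0.0702, 0.0166]
eef_rot: [-180.0, -0.0, -54.1]
contact_force: [0.0, 0.2, -0.7]
gripper_width: 0.0656
gripper_force: 0.0
total tx -0.004 ty 0.003 tz -0.556 (dist 0.083 m) spin -0.000
```

```bash
python3 -m inch '0 0 -0.2 0 0.85;0 0 -0.3 0 1;0 0 -0.3 0 1;0 0 -0.3 0 1;0 0.34 0 0 1;0 0.34 0 0 1;0 0.34 0 0 1;0 0.34 0 0 1'
python3 -m inch '0.01 0.36 0 0 1;0 0.36 0 0 1;0 0 0 -0.0275 1;0 0 0 -0.0275 1;0 0 0 -0.0275 1;0 0 0 -0.0275 1;0 0 0 0 1;0 0 0 0 1'; python3 go.py .396 -.255 .057 -14.5
```

```text
time_s: 16.8
tcp_pos: [0.4809, -0.1906, 0.1815]
eef_rot: [-180.0, -0.0, -54.1]
contact_force: [-0.3, -0.3, 0.5]
gripper_width: 0.0876
gripper_force: 0.0
time_s: 17.8
tcp_pos: [0.3957, -0.2544, 0.1813]
eef_rot: [-180.0, -0.0, -14.7]
contact_force: [0.2, 0.4, -0.0]
gripper_width: 0.0883
gripper_force: 0.0
total tx 0.003 ty 0.004 tz 0.829 (dist 0.124 m) spin -0.001
```

```bash
python3 -m inch '0 0 0.3 0 1;0 0 0.3 0 1;0 0 0.15 0 1;0 0 0.079 0 1;0 0 0 0 0.4;0 0 0 0 0.4;0 0 0 0 0.4;0 0 0 0 0.4' 20
python3 -m inch '0 0 0 0 0.4;0 0 -0.1 0 0.4;0 0 -0.2 0 0.4;0 0 -0.25 0 0.4;0 0 -0.25 0 0.4;0 0 -0.2 0 0.4;0 0 0 0 0.4;0 0 0 0 0.4'; python3 go.py .631 .117 .10 -14.6
python3 -c "
from h import *
c=capture('wrist');np.save('w5.npy',c,allow_pickle=True)
cv2.imwrite('pics/w5.png',c['color'])"
```

```text
time_s: 18.8
tcp_pos: [0.3963, -0.2544, 0.0576]
eef_rot: [-180.0, -0.1, -14.5]
contact_force: [0.1, 2.4, 4.4]
gripper_width: 0.0554
gripper_force: 20.0
time_s: 19.8
tcp_pos: [0.3949, -0.254, 0.2059]
eef_rot: [-180.0, 0.1, -14.5]
contact_force: [0.3, 1.0, -2.7]
gripper_width: 0.0555
gripper_force: 20.0
total tx 0.904 ty -2.789 tz 0.706 (dist 0.452 m) spin 0.000
```

View pics/w5.png

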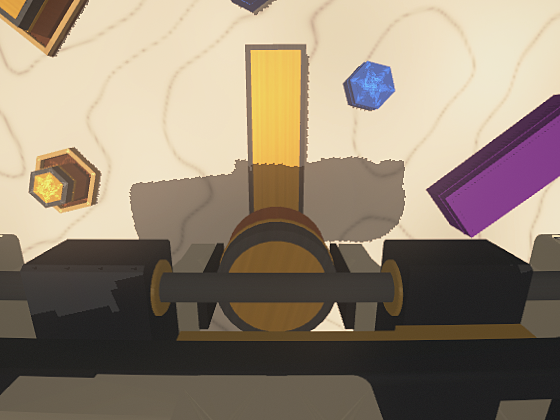

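Round tin held level; the hex stands in its tray at (48,187); the long lid is clear with far corners at (246,45) and (306,45).

```bash
python3 -c "
from h import *
c=np.load('w5.npy',allow_pickle=True).item()
P=plane(c,[(246,45),(306,45),(276,45),(249,190),(305,190)],.045)[:,:2];print(P.round(4))
f=lambda d:np.degrees(np.arctan2(d[1],d[0]));print(f(P[0]-P[1])-90,f(P[0]-P[3]),f(P[1]-P[4]))
y=np.radians(-14.5);print('centre',P[2]-.085*np.array([np.cos(y),np.sin(y)]))
s=get_state();p=s['tcp_pos'].copy();p[2]+=.028;print(proj(c,[p]))"
python3 -m inch '0.113 -0.349 0 0 0.4;0.113 -0.349 0 0 0.4;0.113 -0.349 0 0 0.4;0.113 -0.349 0 0 0.4;0.113 -0.349 0 0 0.4;0.113 -0.349 0 0 0.4;0.113 -0.349 0 0 0.4;0.113 -0.346 0 0 0.4'
python3 -m inch '0 0 0.3 0 0.4;0 0 0.3 0 0.4;0 0 0.15 0 0.4;0 0 0 0 0.4;0 0 0 0 0.4;0 0 0 0 0.4;0 0 0 0 0.4;0 0 0 0 0.4'; python3 go.py .631 .117 .0165 -14.5
python3 -c "
from h import *
c=capture('wrist');np.save('w6.npy',c,allow_pickle=True)
cv2.imwrite('pics/w6.png',c['color'])"
```

```text
[[ 0.5374 -0.2644]
 [ 0.5236 -0.3174]
 [ 0.5305 -0.2909]
 [ 0.4064 -0.2303]
 [ 0.3921 -0.2855]]
-14.514227861032936 -14.569577186311001 -13.631890932939372
centre [ 0.44816959 -0.26959584]
[[272.44106356 288.23390184]]
time_s: 20.85
tcp_pos: [0.6318, 0.1182, 0.2049]
eef_rot: [179.9, 0.1, -14.5]
contact_force: [1.3, -0.1, -1.9]
gripper_width: 0.0553
gripper_force: 20.0
time_s: 21.85
tcp_pos: [0.6319, 0.1168, 0.095]
eef_rot: [-180.0, -0.0, -14.5]
contact_force: [-0.0, -0.9, -2.4]
gripper_width: 0.0555
gripper_force: 20.0
total tx -0.006 ty 0.000 tz 0.523 (dist 0.079 m) spin -0.000
```

View pics/w6.png

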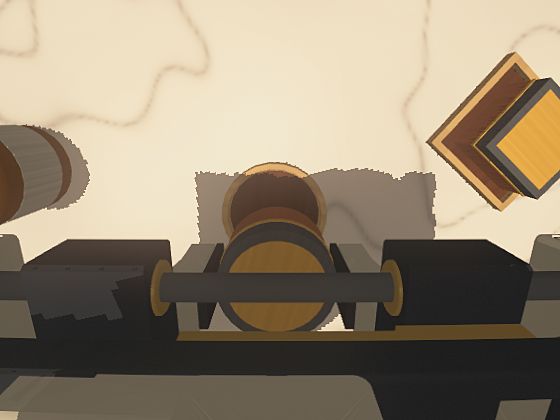

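Tray is centred under the tin (221–327, far rim row 162); the jar at the left is clear.

```bash
python3 -m inch '0 0 0.2 0 0.4;0 0 0.15 0 0.4;0 0 0.1 0 0.4;0 0 0.065 0 0.4;0 0 0 0 0.4;0 0 0 0 0.7;0 0 0 0 0.75;0 0 0 0 0.75'
python3 -m inch '0 0 -0.15 0 0.85;0 0 -0.3 0 1;0 0 -0.3 0 1;0 0 -0.3 0 1;-0.03 0.35 0 0 1;-0.03 0.35 0 0 1;-0.03 0.35 0 0 1;-0.03 0.35 0 0 1'; python3 go.py .448 -.2695 .013 -14.5
python3 -c "
from h import *
c=capture('wrist');np.save('w7.npy',c,allow_pickle=True)"
```

```text
time_s: 22.9
tcp_pos: [0.632, 0.1169, 0.0176]
eef_rot: [-180.0, -0.0, -14.5]
contact_force: [-0.0, -0.3, -0.2]
gripper_width: 0.0651
gripper_force: 0.0
time_s: 23.9
tcp_pos: [0.561, -0.0835, 0.1751]
eef_rot: [-180.0, -0.0, -14.5]
contact_force: [0.9, 0.6, -0.0]
gripper_width: 0.0873
gripper_force: 0.0
total tx -0.419 ty 1.389 tz 1.081 (dist 0.271 m) spin 0.000
```

```bash
python3 -m inch '-0.1 0.35 0 0 1;-0.1 0.35 0 0 1;-0.1 0.35 0 0 1;-0.119 0.339 0 0 1;0 0 0.2 0 1;0 0 0.2 0 1;0 0 0.1 0 1;0 0 0 0 1'
python3 go.py .448 -.2695 .013 -14.5
python3 -m inch '0 0 0.2 0 1;0 0 0.2 0 1;0 0 0.12 0 1;0 0 0.05 0 1;0 0 0 0 1;0 0 0 0 0.4;0 0 0 0 0.4;0 0 0 0 0.4' 35
python3 go.py .448 -.2695 .013 -14.5
```

```text
time_s: 24.95
tcp_pos: [0.4483, -0.2679, 0.0991]
eef_rot: [180.0, 0.1, -14.5]
contact_force: [1.1, 0.0, 1.4]
gripper_width: 0.0878
gripper_force: 0.0
total tx 0.001 ty 0.011 tz 0.574 (dist 0.086 m) spin 0.000
time_s: 25.95
tcp_pos: [0.4489, -0.2681, 0.0146]
eef_rot: [-180.0, -0.1, -14.5]
contact_force: [-1.3, -0.2, 0.5]
gripper_width: 0.0634
gripper_force: 0.0
total tx -0.004 ty 0.010 tz 0.010 (dist 0.002 m) spin 0.000
```

```bash
python3 -m inch '0 0 0 0 0.4;0 0 0 0 0.4;0 0 0 0 0.4;0 0 -0.1 0 0.4;0 0 -0.2 0 0.4;0 0 -0.25 0 0.4;0 0 -0.25 0 0.4;0 0 -0.2 0 0.4'
python3 go.py .47 .02 .165 -14.5;python3 -c "
from h import *
c=capture('wrist');np.save('w8.npy',c,allow_pickle=True)
cv2.imwrite('pics/w8.png',np.hstack([c['color'][:,80:480],capture('side')['color'][:,100:500]]))"
```

```text
time_s: 26.95
tcp_pos: [0.4484, -0.268, 0.1661]
eef_rot: [-180.0, -0.0, -14.5]
contact_force: [0.0, -0.3, -3.2]
gripper_width: 0.0561
gripper_force: 35.0
total tx -0.341 ty -1.895 tz 0.008 (dist 0.289 m) spin -0.000
```

View pics/w8.png

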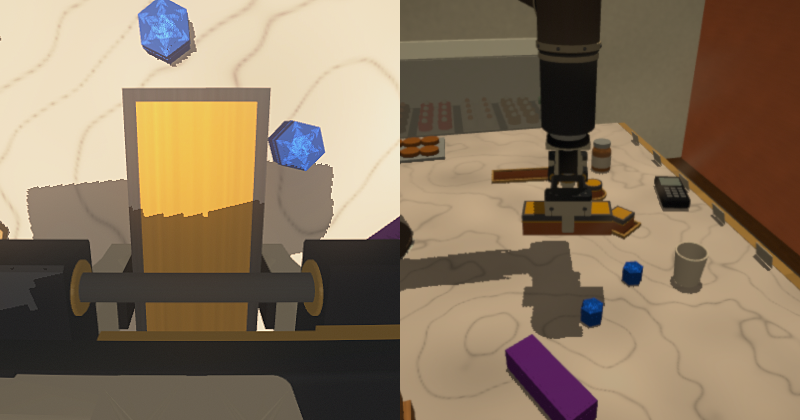

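The long tin is held level; its lid's far edge is at row 88, columns 203–350 in the full picture, and the side view confirms it is horizontal.

```bash
python3 -c "
from h import *
c=np.load('w8.npy',allow_pickle=True).item();s=get_state();a=np.radians(s['eef_rot'][2])
X=np.array([np.cos(a),np.sin(a)]);Y=np.array([np.sin(a),-np.cos(a)])
for q in ((203,88),(350,88)):
  d=plane(c,[q],s['tcp_pos'][2]+.0305)[0,:2]-s['tcp_pos'][:2];print(d@X,d@Y)"
python3 -m inch '-0.068 -0.379 0 0 0.4;-0.068 -0.379 0 0 0.4;-0.068 -0.379 0 0 0.4;-0.068 -0.379 0 0 0.4;-0.068 -0.379 0 0 0.4;-0.124 -0.348 0 0 0.4;-0.124 -0.348 0 0 0.4;-0.124 -0.348 0 0 0.4'
python3 -m inch '-0.124 -0.348 0 0 0.4;-0.124 -0.348 0 0 0.4;0 0 0.2 -0.012 0.4;0 0 0.2 -0.012 0.4;0 0 0 0 0.4;0 0 0 0 0.4;0 0 0 0 0.4;0 0 0 0 0.4'
python3 go.py .445 .2965 .018 -5.8
python3 -c "
from h import *
c=capture('wrist');np.save('w9.npy',c,allow_pickle=True)
cv2.imwrite('pics/w9.png',c['color'])"
```

```text
0.08330273668149625 -0.025601143192192415
0.08328108739085929 0.02914928892231213
time_s: 28.05
tcp_pos: [0.4545, 0.1868, 0.1635]
eef_rot: [179.9, 0.1, -14.5]
contact_force: [1.5, 0.1, -3.6]
gripper_width: 0.0559
gripper_force: 35.0
time_s: 29.05
tcp_pos: [0.4462, 0.2962, 0.1051]
eef_rot: [-179.9, -0.1, -5.9]
contact_force: [0.1, -0.3, -3.4]
gripper_width: 0.0559
gripper_force: 35.0
total tx -0.008 ty -0.001 tz 0.581 (dist 0.087 m) spin -0.000
```

View pics/w9.png

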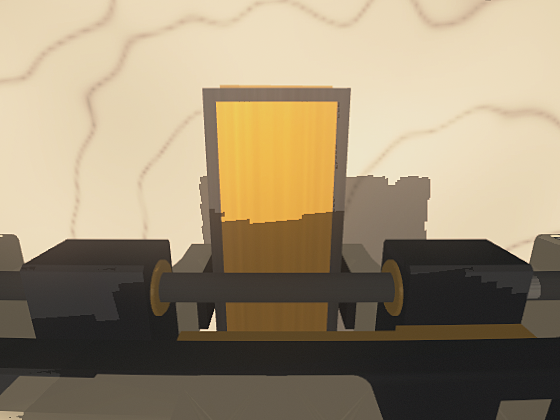

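The tray's far rim edge peeks out above the lid at row 85, columns 220–332, parallel to the tin.

```bash
python3 -c "
from h import *
c=np.load('w9.npy',allow_pickle=True).item();s=get_state();a=np.radians(s['eef_rot'][2])
X=np.array([np.cos(a),np.sin(a)]);Y=np.array([np.sin(a),-np.cos(a)])
for q in ((220,85),(332,85)):
  d=plane(c,[q],.01)[0,:2]-s['tcp_pos'][:2];print(d@X,d@Y)"
python3 -m inch '0 0 0.2 0 0.4;0 0 0.15 0 0.4;0 0 0.1 0 0.4;0 0 0 0 0.4;0 0 0 0 0.4;0 0 0 0 0.4;0 0 0 0 0.4;0 0 0 0 0.4'
python3 go.py .445 .2965 .018 -5.8
```

```text
0.09932499538856036 -0.040058143503583055
0.09931666242945153 0.043540972881092814
time_s: 30.1
tcp_pos: [0.4459, 0.296, 0.0369]
eef_rot: [-180.0, -0.0, -5.9]
contact_force: [0.5, 0.3, -3.3]
gripper_width: 0.0557
gripper_force: 35.0
total tx -0.006 ty -0.003 tz 0.126 (dist 0.019 m) spin -0.000
```

Centred within 2 mm; lower and release.

```bash
python3 -m inch '0 0 0.07 0 0.4;0 0 0.04 0 0.4;0 0 0.017 0 0.4;0 0 0 0 0.4;0 0 0 0 0.4;0 0 0 0 0.7;0 0 0 0 0.75;0 0 0 0 0.75'
python3 -m inch '0 0 -0.1 0 0.85;0 0 -0.2 0 1;0 0 -0.3 0 1;0 0 -0.3 0 1;0 -0.3 -0.3 0 1;0 -0.3 -0.3 0 1;0 -0.3 0 0 1;0 -0.3 0 0 1'
python3 -m inch '0 -0.3 0 0 1;0 -0.3 0 0 1;0 0 0 0 1;0 0 0 0 1;0 0 0 0 1;0 0 0 0 1;0 0 0 0 1;0 0 0 0 1'
python3 -c "
from h import *
c=capture('scene');a=c['color'];d=capture('side')
H,S,V=cv2.split(cv2.cvtColor(a,cv2.COLOR_BGR2HSV))
for c,n in ((c,'scene'),(d,'side')):
  H,S,V=cv2.split(cv2.cvtColor(c['color'],cv2.COLOR_BGR2HSV))
  for m,s,ce in blobs((H<28)&(H>12)&(S>130)&(V>100),40):
    for k,z,q in (('l',.049,(.445,.2965)),('r',.044,(.631,.117)),('s',.044,(.647,-.07)),('h',.039,(.461,-.023))):
      e=plane(c,[ce],z)[0,:2]-q
      if np.hypot(*e)<.03: print(n,k,s[4],(e*1000).round(1))
b=lambda c,x,y,w,h:cv2.resize(c['color'][y:y+h,x:x+w],(400,300),interpolation=cv2.INTER_CUBIC)
c=capture('scene')
cv2.imwrite('pics/end.png',np.hstack([b(c,240,150,180,135),b(d,170,130,200,150)]))"
```

```text
time_s: 31.1
tcp_pos: [0.4459, 0.2959, 0.0174]
eef_rot: [180.0, -0.0, -5.9]
contact_force: [-0.4, 0.4, -0.3]
gripper_width: 0.0654
gripper_force: 0.0
time_s: 32.1
tcp_pos: [0.4641, 0.4748, 0.2432]
eef_rot: [-179.9, -0.1, -5.9]
contact_force: [0.3, 0.0, 0.4]
gripper_width: 0.0876
gripper_force: 0.0
time_s: 33.1
tcp_pos: [0.4732, 0.5626, 0.2412]
eef_rot: [-180.0, -0.0, -5.9]
contact_force: [-0.4, 0.2, -0.1]
gripper_width: 0.0878
gripper_force: 0.0
scene l 531 [ 1.3 -1.1]
scene h 62 [-2.8  0.4]
scene r 158 [-2.   0.1]
scene s 215 [-1.9  1.8]
side l 304 [-1.9 -7.1]
side r 90 [-1.7 -4.4]
side s 169 [-1.4 -2.6]
side h 66 [-0.7 -3.4]
```

View pics/end.png

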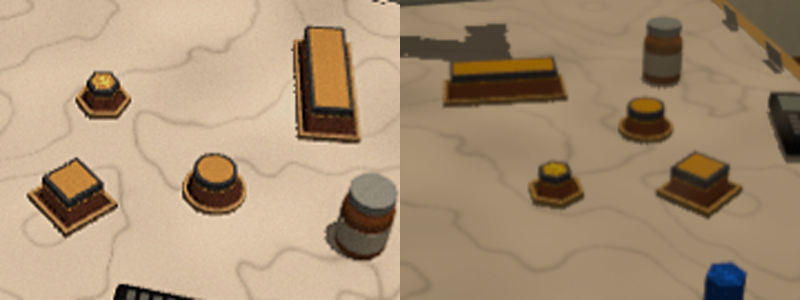

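All four tins stand flat in their trays, each centred to within a few millimetres, and the jar is in place.

```bash
python3 -c "
from plant import *
print(close_job())"
```

```text
the job is handed in; nothing more can be done
None
```

All four tins are lid up in the trays of their own shape, within a few millimetres of centre by the final pictures. The robot stayed clear of the jar and cup, and I handed the job in at about 33 s; no verdict came back.

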